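# Set the ratchet to tighten and bed the filter of the air cleaner

### The arm

A 6-joint arm with a two-finger parallel gripper is mounted at the origin on the work surface. World frame = base frame: x ahead of the robot, y to its left, z up, the work surface at z = 0. Lengths are in mm, angles in rad, forces in N, time in s.
With the tool pointing down it reaches from about 350 to 725 mm from the base axis. Payload 4.3 kg.
Tool frame: the origin (TCP) lies at the centre of the arm's flange, where the gripper is bolted on; the fingertips stand 173 mm ahead of it and the grasp point (between the pads) lies 155 mm ahead of it; z points along the fingers, y is the line along which they close (so a half turn about z gives the same grasp; the last joint's range is limited). The gripper opens to 85 mm and grips with 20 to 120 N. Pads are 22 mm wide; open, the fingers measure 114 mm over their backs; the gripper's body (76 mm by 85 mm) begins 54 mm behind the grasp point. The pads swing forward as they close: fully open they stand 13 mm farther back than shut.
Start: joints at [1.044, 0.377, 0.081, 1.274, 0, 1.46], TCP at [232.784, 525.794, 404.729] pointing down, gripper open.
Joint ranges: [-2.72, 2.72], [-0.84, 1.66], [-1.02, 1.22], [-1.77, 2.12], [-1.37, 1.28], [-3.14, 3.14]. Speed limits (rad/s): [2.57, 2.57, 3.14, 3.14, 3.14, 3.14].

### API

Orientations are given as a rotation vector (axis times angle).
In Python, from bench import readout, cams, finish_job gives the robot as it stands.
- The arm moves only by the tool step_arm, never from a script. Its argument "plan" is one flat list of numbers, 7 for each row, row after row: the shift along the tool's x, y, z in mm, then the turn, a rotation vector about the tool's x, y, z in degrees, then the gripper command: -1 is fully open, 1 is shut, values between are in proportion. In form: [tx, ty, tz, rx, ry, rz, hand, tx, ty, tz, rx, ry, rz, hand, ...]. A call has 1 to 10 rows; each row is the pose to reach, as a shift and turn from the pose commanded when the call began, along the tool's axes at that moment; what a row does not reach only later rows make up. A row lasts 1/8 s, in which the tool goes at most 62.5 mm and 10.7 degrees, less where a joint would pass 70% of its speed; a pose out of reach is approached as far as the arm can. A call with a gripper value outside its range is refused whole. The fingers move at their own pace and stop on an object; the grip force is fixed at half the most. Time passes only in rows, so rows that repeat a pose let the fingers close. It gives the time, the measured TCP pose, the force, the opening and the grip force at its end, in the units of the state.
- readout.get_state(): the state, without advancing time (a new reading comes with each control period).
- cams.capture(name): name is "side" or "top"; returns a dict with "pixels" (384x512x3 uint8, red, green, blue), "depth" (384x512 float32, mm along the optical axis (not along the pixel's ray), 0 where there is no reading), "vertical_fov" (degrees; the focal length in pixels is half the picture's height over the tangent of half this angle, whatever the lens; pixels are square), "cx", "cy" (the principal point, pixels), "k1" (the pictures are not rectified: a ray, as slopes to the right and down, at radius r is drawn at 1 + k1 r^2 times it, then the intrinsics apply), "rvec" (rotation vector, rad) and "tvec" (3), from world to camera coordinates, as OpenCV has them. Camera axes: x right, y down, z forward; pixel columns grow to the right and rows downward; lengths in mm; the calibration is good to about 2 mm. A picture is of the moment at which its call begins.
- finish_job(): hands the job in; it is judged then, once.
The state is a dict: "time": time; "joint_pos": joint angles; "joint_vel": joint speeds; "effort": joint torques, N m; "position": TCP position; "tcp_rot": TCP orientation; "force": force on the tool from outside, world axes, zero at the start; "wrist_torque": the same for the moment, N m; "opening": opening from 0.0 (shut) to 1.0 (fully open); "finger_force": force on a finger pad.
Only numpy, scipy, OpenCV 4.12 (cv2) and the standard library are available. Lean on these libraries where they do the work, as an engineer would, in place of code of your own. Each camera call takes 0.05 s, during which the arm holds its last target. There are 200 camera calls.

### The job

The ratchet is standing on the lock nut of the air cleaner, but it is still set to loosen. Flip its little red reversing lever over to tighten, then swing the handle clockwise, ratcheting back for a new stroke as often as needed, until the nut has run down and the filter gasket is firmly clamped, at about 2 N m at the handle: neither left slack nor overtightened, the nut never backed off, the lever not forced. Leave the ratchet on the nut with the lever still on tighten, let go of it, and leave everything else on the table where it stands.

Things in the scene. Friction and masses are not known exactly. Their poses are not given: they have to be found in the camera images.
- air_cleaner: white bench-top air cleaner, fixed: square plinth 236 x 236 mm, 38 mm high, grey outlet stub at the back; on it a round pleated filter, black gasket and round aluminium pressure plate 200 mm across, its top 114 mm above the table. Origin: centre of its underside on the table; z up; the nut's axis is the vertical through the origin
- cartridge: the pleated filter with its gasket, fixed, origin on the nut's axis 46 mm above the table. Its clamping force is the gasket's push-back, taken 30 mm from the nut's axis: zero while the nut runs down freely, then 50 N per radian of further turning. The gasket is met 0.5 to 1.5 rad from the start; where differs from filter to filter and can only be felt at the handle
- locknut (a joint): turn of the lock nut (with the socket on it) from the start, rad, growing clockwise seen from above (tightening), 0 at the start. It resists turning either way with about 1.4 N m and stays where it is left, also when the gasket pushes back
- nut_axis (a point): fixed point on the nut's vertical axis, 158 mm above the table. Torque about it at the handle: about 1.4 N m (1.25 to 1.55) while the nut runs down, then rising 1.5 N m per radian once the gasket is met: 0.35 N m above the running torque is just clamped, 0.5 to 0.8 right, 1.2 overtight. At 150 mm from the axis: about 9.5 N running down, 13 to 15 N right, 17 N too much
- ratchet: chrome ratchet turning about the nut's axis; origin on that axis, 158 mm above the table, at mid-height of head and handle; z up, handle along its own -x (at the start roughly towards the robot). Head 45 mm across, flat top 12 mm above the origin; neck 30 mm wide to 46 mm from the axis; shank 17 mm thick; black grip with blue rings, 26 mm thick, 106 to 210 mm from the axis
- handle_grip (a point): middle of the black grip, on the handle's centre line, 155 mm from the nut's axis, 158 mm above the table; axes as ratchet. 18 teeth: up to 0.4 rad of a swing is lost before it bites. Set to loosen, it drives the nut anticlockwise and clicks freely clockwise; set to tighten, the reverse. Swung freely it drags with less than 0.8 N m and stays where left
- reverser (a joint): red reversing lever on top of the head, rad, 0 (loosen) to 1 (tighten), stops at both ends; 0.5 is in line with the handle. Starts near 0, stays where left, takes 2 to 6 N sideways at its tip; it may hang up half way while a pawl is loaded: back off, push again. Looking along the handle from grip to head, its tip lies left of the centre line when set to loosen, right of it on tighten
- thumb_tab: the red lever's thumb tab as a body; origin at the lever's pivot, on the handle's centre line 28 mm from the nut's axis towards the grip, 12.5 mm above the ratchet's origin; the tab lies along its -x, towards the grip. Round the pivot is a boss 15 mm across, 6 mm high; the lever's arm is 5 mm high: push the tab above these. The tab bears at most 20 N
- tab (a point): centre of the thumb tab at the lever's free end: an upright block 9 mm long, 8 mm wide, 13 mm high, 19 mm from the lever's pivot; its foot just clears the flat top of the head and neck, its top is 25.5 mm above the ratchet's origin
- mask_filter_white: round grey respirator filter with a white band, 107 mm across, 58 mm high, loose bystander; origin under its centre
- mask_filter_blue: round grey respirator filter with a light blue band, 107 mm across, 58 mm high, loose bystander; origin under its centre
- spare_socket: spare steel socket, 27 mm across, 40 mm high, standing beside the air cleaner, loose bystander; origin under its centre
- gel_bottle: pump bottle of hand gel, 72 mm across, 175 mm high, loose bystander; origin under its centre
- steel_bowl: small steel bowl, 112 mm across, 36 mm high, loose bystander; origin under its centre

How it is judged:
By the outcome, as a careful person would: the job done as asked, in the order asked, and still so for the second after the job is handed in, with the robot touching nothing.
It also fails if it takes over 72 s, if anything falls off the work surface, if the arm or the gripper's body presses on something with over 40 N, if the wrist force passes 120 N, or if a joint passes its speed limit or range.

## Working session

There is one attempt and no reset: what is moved stays moved. The work goes in short steps, Python scripts to look and compute and a tool call to move; the robot and the scene stay as the last step left them, time stands still between calls to the robot, and variables do not carry over. Pictures are saved under pics/ and viewed, at most 10 in all, crops included, and the job is handed in when it is done.

Besides the shell and the picture viewer there is one more tool, called as name(argument=value, ...) on one line, values as JSON. step_arm: Moves the arm, as the interface text tells. Its arguments: {"type":"object","properties":{"plan":{"type":"array"}},"required":["plan"]}

```bash
mkdir -p pics; ls
python3 - <<'E'
from bench import readout,cams
import cv2,numpy as np
print(readout.get_state())
for n in("side","top"):
    c=cams.capture(n); np.savez(f"pics/{n}0.npz",**c)
    cv2.imwrite(f"pics/{n}0.png",c["pixels"][...,::-1])
    R=cv2.Rodrigues(np.array(c["rvec"]))[0]
    print(n,c["vertical_fov"],c["cx"],c["cy"],c["k1"],-R.T@np.array(c["tvec"]),R)
E
```

```text
pics
{'time': 0.0, 'joint_pos': array([1.04373166e+00, 3.78072685e-01, 7.96492191e-02, 1.27438918e+00,
       1.51080572e-05, 1.46049757e+00]), 'joint_vel': array([ 0.00159473,  0.00031406,  0.00100906, -0.00070223,  0.00041998,
        0.00090788]), 'effort': array([-9.87338972e-04, -4.63601768e+01,  2.69875878e+01,  2.07592308e-02,
        1.35069649e-04, -5.57689489e-06]), 'position': array([232.60669808, 525.53051128, 403.76405077]), 'tcp_rot': array([-6.49792806e-01, -3.07299620e+00,  2.99970491e-03]), 'force': array([ 0.0389516 , -0.03546905, -0.69691058]), 'wrist_torque': array([ 0.02991057,  0.03474556, -0.01465405]), 'finger_force': 0.0, 'opening': 1.0039168488357393}
side 42.33653035840136 250.98757476109907 191.08949136255274 -0.026819903445175906 [  -58.8156951  -1080.61476299  1195.32151949] [[ 0.86546291 -0.50079295  0.01343002]
 [-0.31549675 -0.56566885 -0.76189274]
 [ 0.38914746  0.65515278 -0.64756396]]
top 44.526900275372036 258.25466997107753 187.89048197283424 -0.05628224303388386 [ 485.51790995    8.20453873 1383.05614534] [[ 0.02378193 -0.99958532  0.01623593]
 [-0.997415   -0.02482556 -0.06743157]
 [ 0.06780667 -0.01459031 -0.99759179]]
```

```bash
python3 -c "
import cv2,numpy as np
a=cv2.imread('pics/side0.png');b=cv2.imread('pics/top0.png')
cv2.imwrite('pics/both0.png',cv2.resize(np.vstack([a,b]),(400,600)))"
```

```text
(no output)
```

View pics/top0.png

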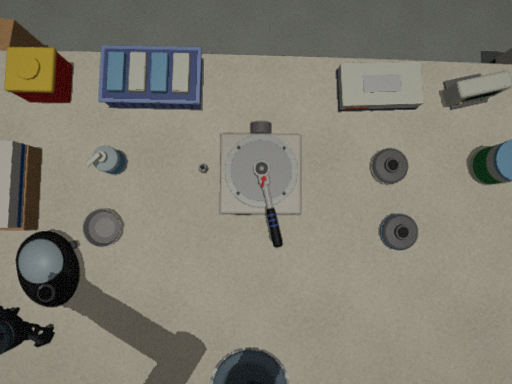

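View pics/side0.png

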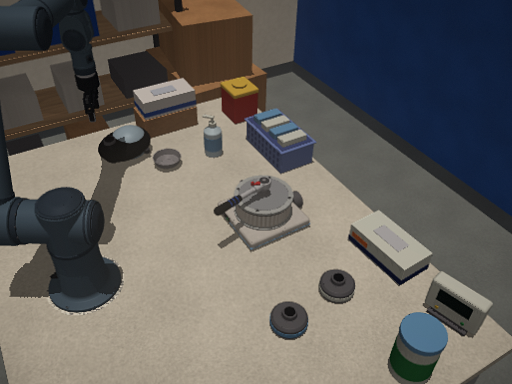

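Top view: the head is at (262,168), the red lever at about (264,180), and the grip runs from (268,208) to (278,245), towards the robot. Side view: the head is at about (265,181), red at (256,184), and the grip at about (228,203). The bystanders stay clear of the swing area. Next I measure by colour and triangulation.

```bash
cat > h.py <<'E'
import numpy as np,cv2
from scipy.spatial.transform import Rotation as Ro
def cal(c):
    R=cv2.Rodrigues(np.array(c["rvec"],float))[0]; t=np.array(c["tvec"],float).ravel()
    f=192/np.tan(np.radians(float(c["vertical_fov"]))/2); return R,t,f
def ray(c,u,v):
    R,t,f=cal(c); d=np.array([(u-c["cx"])/f,(v-c["cy"])/f],float); s=d.copy()
    for _ in range(10): s=d/(1+c["k1"]*(s@s))
    r=R.T@np.array([s[0],s[1],1]); return -R.T@t,r     # r has unit depth
def plane(c,u,v,z):
    o,r=ray(c,u,v); return o+r*(z-o[2])/r[2]
def depthpt(c,u,v):
    o,r=ray(c,u,v); return o+r*float(c["depth"][int(round(v)),int(round(u))])
def tri(a,pa,b,pb):
    o1,r1=ray(a,*pa);o2,r2=ray(b,*pb)
    s=np.linalg.lstsq(np.stack([r1,-r2],1),o2-o1,rcond=None)[0]
    p,q=o1+s[0]*r1,o2+s[1]*r2; return (p+q)/2,np.linalg.norm(p-q)
def blob(m):
    n,l,s,ce=cv2.connectedComponentsWithStats(m.astype(np.uint8)); i=1+np.argmax(s[1:,4]); return ce[i],s[i],l==i
def masks(c,box):
    x0,y0,x1,y1=box; w=np.zeros((384,512),bool); w[y0:y1,x0:x1]=1
    p=c["pixels"].astype(int); r,g,b=p[...,0],p[...,1],p[...,2]
    return w&(r>g+50)&(r>b+50), w&(b>r+30)&(b>g+10), w
E
python3 - <<'E'
from h import *
T=dict(np.load("pics/top0.npz"));S=dict(np.load("pics/side0.npz"))
bt,bs=(225,135,300,260),(205,165,300,235)
for i,n in((0,"red"),(1,"blue")):
    r=[]
    for c,b in((T,bt),(S,bs)):
        ce,s,m=blob(masks(c,b)[i]); print(n,ce,s); r.append(ce)
        d=[depthpt(c,u,v) for v,u in zip(*np.nonzero(m)) if c["depth"][v,u]>0]
        if len(d): print(" depth",np.median(d,0))
    p,e=tri(T,r[0],S,r[1]); print(n,"tri",p.round(1),e.round(1))
# points from top depth around the ratchet by height
P=np.array([[*depthpt(T,u,v),u,v] for v in range(135,260) for u in range(215,305) if T["depth"][v,u]>0])
for lo,hi in((108,120),(140,185)):
    q=P[(P[:,2]>lo)&(P[:,2]<hi)]; print(lo,len(q),q.mean(0).round(1),q.min(0).round(1),q.max(0).round(1))
pl=P[(P[:,2]>108)&(P[:,2]<120)]
print("plate minCircle",cv2.minEnclosingCircle(pl[:,:2].astype(np.float32)))
q=P[(P[:,2]>140)&(P[:,2]<190)]
vx=cv2.fitLine(q[:,:2].astype(np.float32),cv2.DIST_HUBER,0,.01,.01).ravel();print("line",vx, np.degrees(np.arctan2(vx[1],vx[0])))
for n,c,b in(("t",T,(225,135,300,260)),("s",S,(205,160,305,235))):
    x0,y0,x1,y1=b; cv2.imwrite(f"pics/c{n}.png",cv2.resize(c["pixels"][y0:y1,x0:x1,::-1],None,fx=5 if n=="s" else 4.5,fy=5 if n=="s" else 4.5,interpolation=cv2.INTER_CUBIC))
E
```

```text
red [262.97142857 180.45714286] [261 176   6  11  35]
 depth [588.33304274 -21.22967218 177.30959884]
red [255.375      182.79166667] [251 181   9   4  24]
 depth [588.39248582 -21.96865325 176.73884661]
red tri [586.8 -21.  176.6] 0.5
blue [271.22727273 214.36363636] [267 213   9   4  22]
 depth [501.01311347 -45.4186764  169.21866487]
blue [236.2 197.8] [235 197   3   3   5]
 depth [501.65091617 -47.40648701 169.37138663]
blue tri [501.2 -45.3 166.9] 2.1
108 3580 [623.9 -15.3 113.9 260.5 168.9] [ 522.7 -115.4  108.   225.   135. ] [718.5  81.8 120.  297.  206. ]
140 878 [536.3 -36.8 167.8 268.5 200.4] [416.3 -74.7 152.9 253.  160. ] [641.6   5.4 182.7 282.  247. ]
plate minCircle ((621.8677368164062, -16.605276107788086), 99.57841491699219)
line [ 9.7199327e-01  2.3500878e-01  5.3100104e+02 -3.7969135e+01] 13.592139
```

View pics/ct.png

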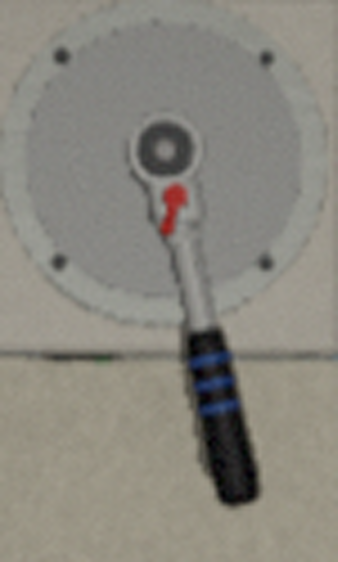

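The crop shows the head ring at crop (164,150), which agrees with the plate fit, an axis at about (622,-16.6). The lever tip is at crop (168,228), left of the centre line, so it is on loosen. The handle line runs at 13.6° off +x. Next I compute the approach pose.

```bash
cat >> h.py <<'E'
A=np.array([621.9,-16.6,158.])
def hd(th): return np.array([np.cos(np.radians(th)),np.sin(np.radians(th)),0])
def rot(th,flip=1):  # tool z down, x along handle outward*flip
    x=hd(th)*flip; z=np.array([0,0,-1.]); return np.stack([x,np.cross(z,x),z],1)
def rows(pos,R0,targets):   # targets: (pos,R)
    for p,R in targets:
        t=R0.T@(np.array(p)-pos); r=Ro.from_matrix(R0.T@R).as_rotvec(degrees=True)
        print(np.round(np.r_[t,r],1).tolist())
def tq(s): # moment on tool about vertical nut axis, N m -> torque by tool on handle, clockwise positive
    F=s["force"]; p=(s["position"]-A)/1000
    m=np.cross(p,F)[2]+s["wrist_torque"][2]; return m
E
python3 - <<'E'
from h import *; from bench import readout
s=readout.get_state();R0=Ro.from_rotvec(s["tcp_rot"]).as_matrix();print(R0.round(3))
T=dict(np.load("pics/top0.npz"))
print("head top",plane(T,261.4,168.3,170))
th=193.6
for f in(1,-1):
    R=rot(th,f); print(f,Ro.from_matrix(R0.T@R).as_rotvec(degrees=True))
piv=A+28*hd(th); n=np.array([-hd(th)[1],hd(th)[0],0])  # anticlockwise tangent (-y side push)
print("n",n)
R=rot(th,1)
for off in(-45,):
    p=piv+27*hd(th)+n*off
    for z in(430,360): rows(s["position"],R0,[([p[0],p[1],z],rot(th,1)),([p[0],p[1],z],rot(th,-1))])
E
```

```text
[[-0.914  0.405 -0.001]
 [ 0.405  0.914 -0.002]
 [ 0.    -0.002 -1.   ]]
head top [619.22266573 -16.50087058 170.        ]
1 [ -0.09977912  -0.04747693 -37.4809522 ]
-1 [-6.12475783e-02  1.28719978e-01  1.42518983e+02]
n [ 0.23514211 -0.971961    0.        ]
[-504.4, -335.9, -25.6, -0.1, -0.0, -37.5]
[-504.4, -335.9, -25.6, -0.1, 0.1, 142.5]
[-504.4, -335.8, 44.4, -0.1, -0.0, -37.5]
[-504.4, -335.8, 44.4, -0.1, 0.1, 142.5]
```

step_arm(plan=[-50, -34, -20, 0, 0, -4, 1, -100, -67, -30, 0, 0, -8, 1, -150, -100, -30, 0, 0, -12, 1, -200, -135, -30, 0, 0, -16, 1, -252, -168, -30, 0, 0, -20, 1, -303, -202, -28, 0, 0, -24, 1, -353, -235, -26, 0, 0, -28, 1, -404, -269, -26, 0, 0, -32, 1, -455, -303, -26, 0, 0, -36, 1, -504, -336, -26, 0, 0, -37.5, 1])

```text
time: 1.35
position: [558.3, 12.6, 430.3]
tcp_rot: [0.374, -3.119, -0.001]
force: [0.3, 0.3, 0.3]
opening: -0.001
finger_force: 0.0
```

step_arm(plan=[0, 0, 40, 0, 0, 0, 1, 0, 0, 72, 0, 0, 0, 1, 0, 0, 72, 0, 0, 0, 1])

```text
time: 1.72
position: [556.1, 14.4, 355.7]
tcp_rot: [0.371, -3.113, -0.002]
force: [-1.0, -0.6, -0.1]
opening: -0.0
finger_force: 0.0
```

```bash
cat > look.py <<'E'
import sys
from h import *; from bench import cams,readout
k=sys.argv[1]
s=readout.get_state(); print(s["position"].round(1),s["tcp_rot"].round(3),s["force"].round(1),s["wrist_torque"].round(2),"tq",tq(s).round(2))
ims=[]
for n,b in(("top",(225,130,315,255)),("side",(205,115,315,235))):
    c=cams.capture(n); np.savez(f"pics/{n}{k}.npz",**c)
    x0,y0,x1,y1=b; ims.append(cv2.resize(c["pixels"][y0:y1,x0:x1,::-1],(400,550),interpolation=cv2.INTER_CUBIC))
    m=masks(c,(205,115,315,260))[0]
    if m.any():
        ce,st,_=blob(m); print(n,"red",ce.round(1),st,plane(c,*ce,178).round(1))
cv2.imwrite(f"pics/l{k}.png",np.hstack(ims))
E
python3 look.py 1
```

```text
[556.1  14.4 355.7] [ 3.710e-01 -3.113e+00 -2.000e-03] [-1.  -0.6 -0.1] [-0.02  0.01 -0.04] tq 0.03
side red [252. 183.] [252 182   1   3   3] [575.6 -18.  178. ]
```

View pics/l1.png

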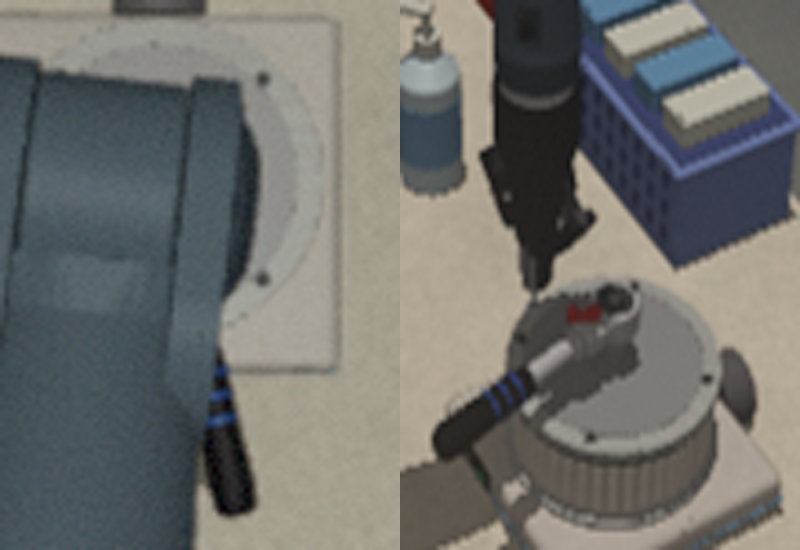

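The side crop shows the closed fingertips at about (242,179) px, just left of the red lever. The top camera is blocked by the arm. I come in to tab height and start pushing right in small steps.

step_arm(plan=[-7, 0, 3, 0, 0, 0, 1, -7, 0, 5.5, 0, 0, 0, 1, -7, -6, 5.5, 0, 0, 0, 1, -7, -12, 5.5, 0, 0, 0, 1, -7, -15, 5.5, 0, 0, 0, 1, -7, -18, 5.5, 0, 0, 0, 1, -7, -18, 5.5, 0, 0, 0, 1])

```text
time: 2.7
position: [568.7, -1.6, 353.2]
tcp_rot: [-0.372, 3.119, 0.0]
force: [0.3, -0.8, -0.4]
opening: -0.003
finger_force: 0.0
```

step_arm(plan=[0, 0, 3, 0, 0, 0, 1, 0, -2, 3, 0, 0, 0, 1, 0, -4, 3, 0, 0, 0, 1, 0, -6, 3, 0, 0, 0, 1, 0, -8, 3, 0, 0, 0, 1, 0, -8, 3, 0, 0, 0, 1])

```text
time: 3.45
position: [570.3, -9.0, 350.3]
tcp_rot: [0.373, -3.119, -0.001]
force: [-1.2, 2.2, 2.6]
opening: -0.004
finger_force: 2.4
```

```bash
python3 look.py 2
```

```text
[570.3  -9.  350.3] [ 3.730e-01 -3.119e+00 -1.000e-03] [-1.2  2.2  2.6] [0.42 0.35 0.01] tq -0.09
side red [234.8 118.7] [234 115   2   8  10] [712.6 348.9 178. ]
```

View pics/l2.png

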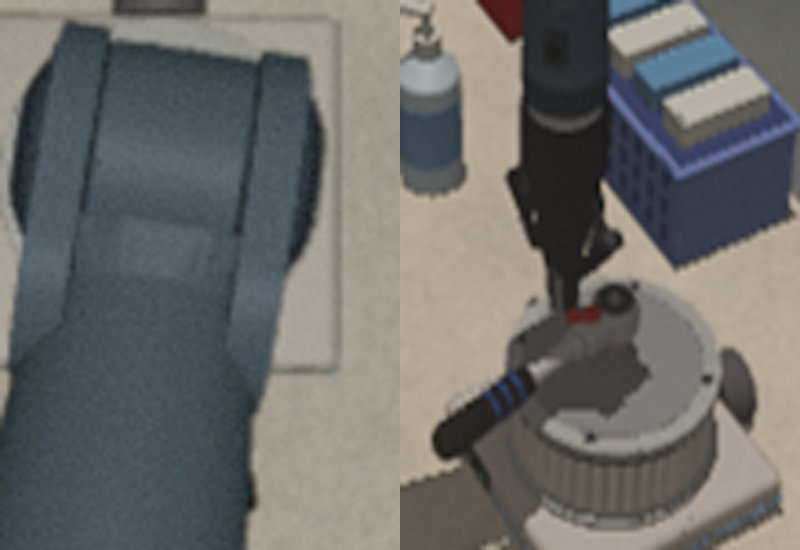

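The fingertips are beside the red tab at crop (580,315), with light contact. I keep pushing in small increments.

step_arm(plan=[0, -1.5, 0, 0, 0, 0, 1, 0, -3, 0, 0, 0, 0, 1, 0, -4.5, 0, 0, 0, 0, 1, 0, -6, 0, 0, 0, 0, 1, 0, -6, 0, 0, 0, 0, 1])

```text
time: 4.18
position: [571.5, -15.1, 350.3]
tcp_rot: [0.372, -3.118, 0.0]
force: [-4.9, 1.6, 5.1]
opening: 0.001
finger_force: 3.8
```

step_arm(plan=[0, 3, 0, 0, 0, 0, 1, 5, 3, -1, 0, 0, 0, 1, 5, 1, -1, 0, 0, 0, 1, 5, 0, -1, 0, 0, 0, 1, 5, 0, -1, 0, 0, 0, 1])

```text
time: 4.8
position: [567.1, -16.1, 351.0]
tcp_rot: [0.372, -3.119, -0.001]
force: [0.1, 0.9, 0.6]
opening: 0.004
finger_force: 0.5
```

```bash
python3 look.py 3; python3 -c "
import numpy as np;from h import *
c=dict(np.load('pics/side3.npz'));m=masks(c,(245,165,275,200))[0];print(np.argwhere(m)[:, ::-1].tolist())
c=dict(np.load('pics/side0.npz'));m=masks(c,(245,165,275,200))[0];print(np.argwhere(m)[:, ::-1].tolist())"
```

```text
[567.1 -16.1 351. ] [ 3.720e-01 -3.119e+00 -1.000e-03] [0.1 0.9 0.6] [ 0.14  0.09 -0.02] tq -0.07
side red [234.7 118.4] [234 115   2   8  11] [713.5 351.1 178. ]
[[257, 182], [259, 183], [253, 184], [253, 185]]
[[257, 181], [258, 181], [251, 182], [252, 182], [253, 182], [256, 182], [257, 182], [258, 182], [259, 182], [251, 183], [252, 183], [253, 183], [254, 183], [255, 183], [256, 183], [257, 183], [258, 183], [259, 183], [253, 184], [254, 184], [255, 184], [256, 184], [257, 184], [258, 184]]
```

step_arm(plan=[0, -2, 0, 0, 0, 0, 1, 0, -4, 0, 0, 0, 0, 1, 0, -6, 0, 0, 0, 0, 1, 0, -6, 0, 0, 0, 0, 1])

```text
time: 5.4
position: [568.3, -22.0, 351.0]
tcp_rot: [0.372, -3.119, -0.001]
force: [-2.4, 1.8, -0.4]
opening: -0.003
finger_force: 1.4
```

step_arm(plan=[0, -2, 0, 0, 0, 0, 1, 0, -4, 0, 0, 0, 0, 1, 0, -4, 0, 0, 0, 0, 1])

```text
time: 5.78
position: [569.6, -26.1, 351.1]
tcp_rot: [-0.372, 3.119, -0.0]
force: [-2.0, 2.5, -0.5]
opening: -0.002
finger_force: 1.1
```

```bash
python3 look.py 4
```

```text
[569.6 -26.1 351.1] [-0.372  3.119 -0.   ] [-2.   2.5 -0.5] [0.4 0.4 0. ] tq -0.15
side red [234.9 118.8] [234 115   2   8   9] [712.6 348.2 178. ]
```

View pics/l4.png

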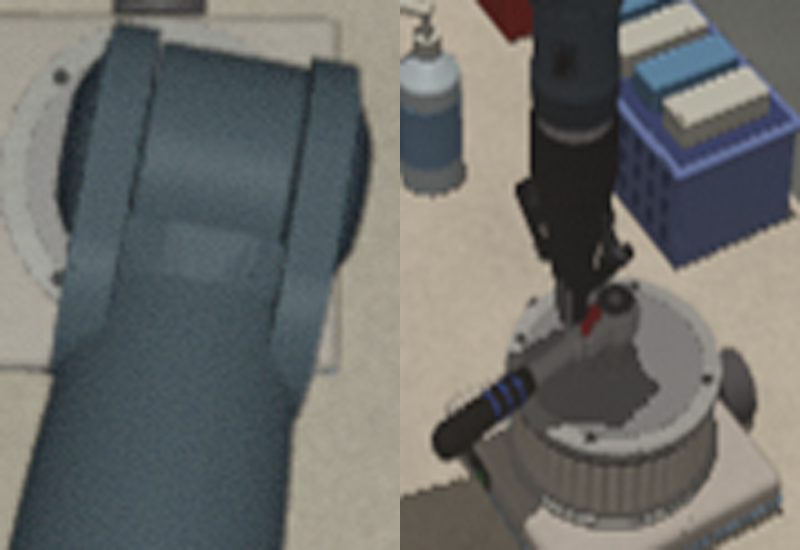

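The lever has swung over: its tip is now near crop (585,328), in line or past it. I continue to the stop.

step_arm(plan=[0, -1.5, 0, 0, 0, 0, 1, 0, -3, 0, 0, 0, 0, 1, 0, -3, 0, 0, 0, 0, 1])

```text
time: 6.25
position: [569.9, -27.7, 351.1]
tcp_rot: [-0.374, 3.119, 0.006]
force: [-2.2, 6.3, 0.5]
opening: 0.004
finger_force: 3.7
```

step_arm(plan=[0, -1, 0, 0, 0, 0, 1, 0, -1, 0, 0, 0, 0, 1])

```text
time: 6.5
position: [570.0, -28.1, 351.0]
tcp_rot: [0.375, -3.119, -0.009]
force: [-2.2, 9.2, 0.2]
opening: 0.002
finger_force: 4.6
```

Stiff, so it is at the stop (or hung up). I back off, raise clear and look from the top.

step_arm(plan=[0, 4, 0, 0, 0, 0, 1, 0, 15, 0, 0, 0, 0, 1, 10, 60, -30, 0, 0, 0, 0, 30, 110, -40, 0, 0, 0, -1, 60, 160, -40, 0, 0, 0, -1, 90, 200, -40, 0, 0, 0, -1, 90, 200, -40, 0, 0, 0, -1])

```text
time: 7.38
position: [433.7, 145.1, 391.8]
tcp_rot: [-0.379, 3.118, -0.001]
force: [0.3, 0.2, -1.5]
opening: 0.997
finger_force: 0.0
```

```bash
python3 look.py 5
python3 - <<'E'
from h import *
c=dict(np.load("pics/top5.npz"));ce,st,m=blob(masks(c,(225,130,315,255))[0])
yx=np.argwhere(m);P=np.array([plane(c,u,v,178) for v,u in yx]);
d=P-P.mean(0);w,V=np.linalg.eigh(d[:,:2].T@d[:,:2]);print("lever axis deg",np.degrees(np.arctan(V[1,1]/V[0,1])),P.mean(0))
P=np.array([[*depthpt(c,u,v)] for v in range(130,260) for u in range(225,305) if c["depth"][v,u]>0])
q=P[(P[:,2]>145)&(P[:,2]<172)];vx=cv2.fitLine(q[:,:2].astype(np.float32),cv2.DIST_HUBER,0,.01,.01).ravel();print(len(q),vx,np.degrees(np.arctan2(vx[1],vx[0])))
E
```

```text
[433.7 145.1 391.8] [-3.790e-01  3.118e+00 -1.000e-03] [ 0.3  0.2 -1.5] [-0.03 -0.05  0.04] tq -0.04
top red [265.3 180. ] [261 176   9  10  38] [588.2 -27.  178. ]
side red [257.1 183.1] [255 181   5   5  16] [589.9 -26.4 178. ]
lever axis deg 41.21846028780971 [588.20230921 -27.00878882 178.        ]
745 [ 9.7123909e-01  2.3810637e-01  5.2699091e+02 -3.8550999e+01] 13.774804
```

View pics/l5.png

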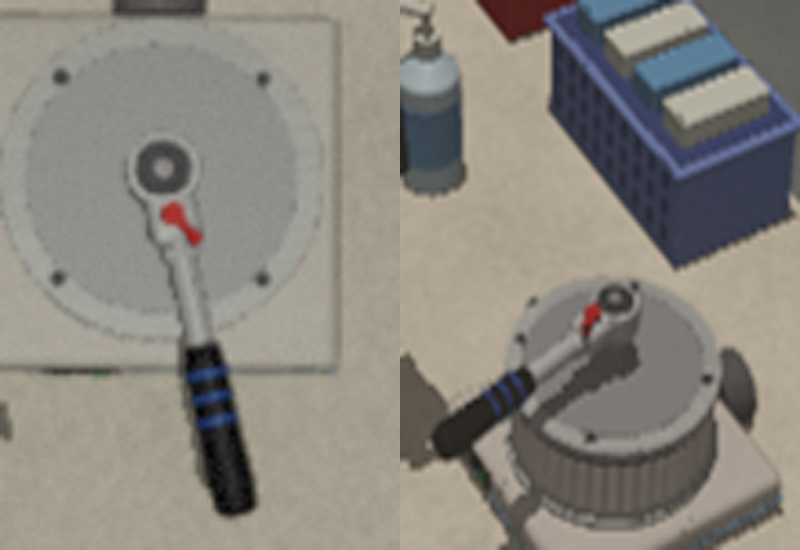

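The lever tip now lies right of the centre line, at crop (193,238) px, with the lever at 27.5° to the handle. That is about 0.98, so it is set to tighten. The handle has not moved. I go over the grip and then down with open fingers.

step_arm(plan=[3, -50, 0, 0, 0, 0, -1, 6, -100, 0, 0, 0, 0, -1, 9, -150, 0, 0, 0, 0, -1, 12, -201, 0, 0, 0, 0, -1, 12, -201, 30, 0, 0, 0, -1, 12, -201, 30, 0, 0, 0, -1])

```text
time: 8.22
position: [471.3, -56.4, 359.4]
tcp_rot: [0.367, -3.117, -0.001]
force: [-1.1, 0.5, 0.3]
opening: 1.003
finger_force: 0.0
```

```bash
sed -i 's/^A=.*/A=np.array([620.5,-16.2,158.])/' h.py
cat > st.py <<'E'
from h import *; from bench import readout
s=readout.get_state();p=s["position"];d=p-A
M=Ro.from_rotvec(s["tcp_rot"]).as_matrix()
th=np.degrees(np.arctan2(d[1],d[0]))%360;yaw=np.degrees(np.arctan2(M[1,0],M[0,0]))%360
e=hd(th);n=np.array([e[1],-e[0],0])
print("t",s["time"],"pos",p.round(1),"r %.1f th %.2f yaw %.2f"%(np.hypot(d[0],d[1]),th,yaw),"F rad/cw/z",[round(float(s["force"]@x),1) for x in(e,n,np.array([0,0,1.]))],"wt",s["wrist_torque"].round(2),"TQ %.2f"%tq(s),"open %.2f"%s["opening"],"j",s["joint_pos"].round(2))
E
python3 st.py
```

```text
t 8.225 pos [471.3 -56.4 359.4] r 154.5 th 195.07 yaw 193.43 F rad/cw/z [0.9, 0.7, 0.3] wt [ 0.05 -0.03 -0.03] TQ -0.14 open 1.00 j [-0.25  0.2  -0.28  1.09 -0.   -0.49]
```

step_arm(plan=[0, 3.5, 25, 0, 0, 0, -1, 0, 3.5, 49, 0, 0, 0, -1, 0, 3.5, 49, 0, 0, 0, 0.15, 0, 3.5, 49, 0, 0, 0, 0.15, 0, 3.5, 49, 0, 0, 0, 0.15, 0, 3.5, 49, 0, 0, 0, 0.15])

```text
time: 8.98
position: [471.1, -51.4, 313.1]
tcp_rot: [-0.372, 3.118, -0.001]
force: [-0.3, -0.1, 0.0]
opening: 0.424
finger_force: 0.0
```

```bash
cat >> h.py <<'E'
def arc(th0,dth,n,step=None):  # rows in tool frame (x radial out, y clockwise dir) for turning clockwise by k*dth
    for k in range(1,n+1):
        a=np.radians(k*dth); r=155
        print([round(float(v),1) for v in (r*(np.cos(a)-1), r*np.sin(a), 0,0,0,k*dth)])
E
python3 st.py; python3 -c "
from h import *
arc(0,3,10);print();arc(0,-8,8);print();arc(0,1,10)"
```

```text
t 8.975 pos [471.1 -51.4 313.1] r 153.5 th 193.26 yaw 193.62 F rad/cw/z [0.3, -0.0, 0.0] wt [-0.01 -0.04 -0.02] TQ -0.02 open 0.42 j [-0.24  0.23 -0.37  0.97 -0.   -0.48]
[-0.2, 8.1, 0.0, 0.0, 0.0, 3.0]
[-0.8, 16.2, 0.0, 0.0, 0.0, 6.0]
[-1.9, 24.2, 0.0, 0.0, 0.0, 9.0]
[-3.4, 32.2, 0.0, 0.0, 0.0, 12.0]
[-5.3, 40.1, 0.0, 0.0, 0.0, 15.0]
[-7.6, 47.9, 0.0, 0.0, 0.0, 18.0]
[-10.3, 55.5, 0.0, 0.0, 0.0, 21.0]
[-13.4, 63.0, 0.0, 0.0, 0.0, 24.0]
[-16.9, 70.4, 0.0, 0.0, 0.0, 27.0]
[-20.8, 77.5, 0.0, 0.0, 0.0, 30.0]

[-1.5, -21.6, 0.0, 0.0, 0.0, -8.0]
[-6.0, -42.7, 0.0, 0.0, 0.0, -16.0]
[-13.4, -63.0, 0.0, 0.0, 0.0, -24.0]
[-23.6, -82.1, 0.0, 0.0, 0.0, -32.0]
[-36.3, -99.6, 0.0, 0.0, 0.0, -40.0]
[-51.3, -115.2, 0.0, 0.0, 0.0, -48.0]
[-68.3, -128.5, 0.0, 0.0, 0.0, -56.0]
[-87.1, -139.3, 0.0, 0.0, 0.0, -64.0]

[-0.0, 2.7, 0.0, 0.0, 0.0, 1.0]
[-0.1, 5.4, 0.0, 0.0, 0.0, 2.0]
[-0.2, 8.1, 0.0, 0.0, 0.0, 3.0]
[-0.4, 10.8, 0.0, 0.0, 0.0, 4.0]
[-0.6, 13.5, 0.0, 0.0, 0.0, 5.0]
[-0.8, 16.2, 0.0, 0.0, 0.0, 6.0]
[-1.2, 18.9, 0.0, 0.0, 0.0, 7.0]
[-1.5, 21.6, 0.0, 0.0, 0.0, 8.0]
[-1.9, 24.2, 0.0, 0.0, 0.0, 9.0]
[-2.4, 26.9, 0.0, 0.0, 0.0, 10.0]
```

step_arm(plan=[-0.2, 8.1, 0, 0, 0, 3, 0.15, -0.8, 16.2, 0, 0, 0, 6, 0.15, -1.9, 24.2, 0, 0, 0, 9, 0.15, -3.4, 32.2, 0, 0, 0, 12, 0.15, -5.3, 40.1, 0, 0, 0, 15, 0.15, -7.6, 47.9, 0, 0, 0, 18, 0.15, -10.3, 55.5, 0, 0, 0, 21, 0.15, -13.4, 63, 0, 0, 0, 24, 0.15, -16.9, 70.4, 0, 0, 0, 27, 0.15, -20.8, 77.5, 0, 0, 0, 30, 0.15])

```text
time: 10.22
position: [473.3, 26.1, 312.8]
tcp_rot: [0.454, 3.106, -0.019]
force: [0.7, -15.6, -0.9]
opening: 0.423
finger_force: 7.6
```

```bash
python3 st.py
```

```text
t 10.225 pos [473.3  26.1 312.8] r 153.2 th 163.97 yaw 163.39 F rad/cw/z [-5.0, -14.8, -0.9] wt [-2.93 -0.14  0.22] TQ 2.49 open 0.42 j [-0.08  0.23 -0.37  0.97 -0.01  0.21]
```

step_arm(plan=[0, 0, 0, 0, 0, 0, 0.15, 0, 0, 0, 0, 0, 0, 0.15])

```text
time: 10.48
position: [473.3, 26.6, 312.8]
tcp_rot: [0.45, 3.106, -0.014]
force: [1.2, -13.0, -2.1]
opening: 0.425
finger_force: 5.8
```

```bash
python3 st.py
```

```text
t 10.475 pos [473.3  26.6 312.8] r 153.3 th 163.79 yaw 163.52 F rad/cw/z [-4.8, -12.2, -2.1] wt [-2.26 -0.14  0.18] TQ 2.05 open 0.43 j [-0.08  0.23 -0.37  0.97 -0.01  0.21]
```

step_arm(plan=[0, 0, 0, 0, 0, 0, 0.15, 0, 0, 0, 0, 0, 0, 0.15, 0, 0, 0, 0, 0, 0, 0.15, 0, 0, 0, 0, 0, 0, 0.15, 0, 0, 0, 0, 0, 0, 0.15])

```text
time: 11.1
position: [473.3, 26.6, 312.8]
tcp_rot: [0.45, 3.106, -0.014]
force: [1.1, -11.8, -2.0]
opening: 0.426
finger_force: 5.7
```

```bash
python3 st.py
```

```text
t 11.1 pos [473.3  26.6 312.8] r 153.3 th 163.80 yaw 163.52 F rad/cw/z [-4.3, -11.0, -2.0] wt [-2.17 -0.16  0.15] TQ 1.83 open 0.43 j [-0.08  0.23 -0.37  0.97 -0.01  0.21]
```

step_arm(plan=[0, 2.7, 0, 0, 0, 0, 0.15, -0.1, 5.4, 0, 0, 0, 0, 0.15, -0.2, 8.1, 0, 0, 0, 1, 0.15, -0.4, 10.8, 0, 0, 0, 2, 0.15, -0.6, 13.5, 0, 0, 0, 3, 0.15, -0.8, 16.2, 0, 0, 0, 4, 0.15, -1.2, 18.9, 0, 0, 0, 5, 0.15, -1.5, 21.6, 0, 0, 0, 6, 0.15, -1.9, 24.2, 0, 0, 0, 7, 0.15, -2.4, 26.9, 0, 0, 0, 8, 0.15])

```text
time: 12.35
position: [482.3, 51.0, 312.6]
tcp_rot: [0.668, 3.068, -0.019]
force: [-2.7, -15.7, 1.7]
opening: 0.421
finger_force: 7.8
```

```bash
python3 st.py
```

```text
t 12.35 pos [482.3  51.  312.6] r 153.6 th 154.06 yaw 155.44 F rad/cw/z [-4.4, -15.3, 1.7] wt [-2.95  0.5   0.13] TQ 2.49 open 0.42 j [-0.02  0.25 -0.34  0.98 -0.01  0.41]
```

step_arm(plan=[0, 0, 0, 0, 0, 0, 0.15, 0, 0, 0, 0, 0, 0, 0.15, 0, 0, 0, 0, 0, 0, 0.15])

```text
time: 12.72
position: [482.4, 51.1, 312.6]
tcp_rot: [0.667, 3.068, -0.018]
force: [-1.9, -14.9, 1.9]
opening: 0.425
finger_force: 7.1
```

```bash
python3 st.py
```

```text
t 12.725 pos [482.4  51.1 312.6] r 153.7 th 154.02 yaw 155.48 F rad/cw/z [-4.8, -14.2, 1.9] wt [-2.81  0.36  0.14] TQ 2.32 open 0.43 j [-0.02  0.25 -0.34  0.98 -0.01  0.41]
```

step_arm(plan=[0, -3, 0, 0, 0, 0, 0.15, 0, -5, 0, 0, 0, 0, 0.15, 0, -5, 0, 0, 0, 0, 0.15, 0, -5, 0, 0, 0, 0, 0.15])

```text
time: 13.22
position: [480.8, 49.0, 312.7]
tcp_rot: [0.663, 3.069, -0.003]
force: [1.3, -5.6, 2.0]
opening: 0.427
finger_force: 2.6
```

```bash
python3 st.py
python3 - <<'E'
from h import *; from bench import cams
c=cams.capture("top")
P=np.array([[*depthpt(c,u,v)] for v in range(130,260) for u in range(205,305) if c["depth"][v,u]>0])
q=P[(P[:,2]>150)&(P[:,2]<175)]; print(len(q))
cv2.imwrite("pics/t6.png",cv2.resize(c["pixels"][120:260,190:320,::-1],None,fx=4,fy=4))
E
```

```text
t 13.225 pos [480.8  49.  312.7] r 154.2 th 154.97 yaw 155.60 F rad/cw/z [-3.5, -4.6, 2.0] wt [-1.07 -0.02  0.  ] TQ 0.71 open 0.43 j [-0.03  0.24 -0.35  0.97 -0.    0.4 ]
393
```

View pics/t6.png

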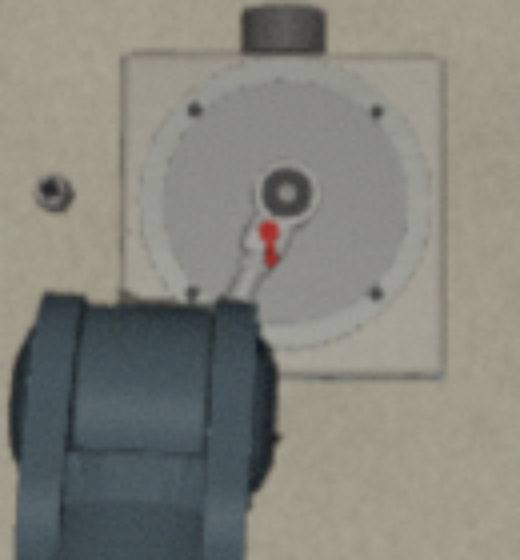

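The handle is now at about 155°, in the top view. The lever tip at (270,260) is still right of the centre line, so it is still on tighten. I unload fully to check the sensor's zero here.

step_arm(plan=[0, -2, 0, 0, 0, 0, 0.15, 0, -5, 0, 0, 0, 0, 0.15, 0, -5, 0, 0, 0, 0, 0.15, 0, -5, 0, 0, 0, 0, 0.15])

```text
time: 13.78
position: [478.3, 45.1, 312.1]
tcp_rot: [-0.663, -3.071, -0.001]
force: [0.1, 0.5, -0.1]
opening: 0.425
finger_force: 0.0
```

```bash
python3 st.py
```

```text
t 13.775 pos [478.3  45.1 312.1] r 154.9 th 156.67 yaw 155.63 F rad/cw/z [0.1, 0.5, -0.1] wt [-0.05 -0.04 -0.02] TQ -0.08 open 0.43 j [-0.04  0.24 -0.36  0.97  0.    0.39]
```

step_arm(plan=[0, 5, 0, 0, 0, 0, 0.15, 0, 9, 0, 0, 0, 0, 0.15, 0, 11, 0, 0, 0, 0.5, 0.15, 0, 12.3, 0, 0, 0, 1, 0.15, 0, 13.6, 0, 0, 0, 1.5, 0.15, 0, 15, 0, 0, 0, 2, 0.15, -0.1, 16.3, 0, 0, 0, 2.5, 0.15, -0.2, 17.6, 0, 0, 0, 3, 0.15, -0.3, 19, 0, 0, 0, 3.5, 0.15, -0.4, 20.3, 0, 0, 0, 4, 0.15])

```text
time: 15.02
position: [485.8, 60.8, 311.8]
tcp_rot: [-0.773, -3.043, 0.018]
force: [-5.3, -14.1, 3.6]
opening: 0.422
finger_force: 7.7
```

```bash
python3 st.py
```

```text
t 15.025 pos [485.8  60.8 311.8] r 155.2 th 150.24 yaw 151.49 F rad/cw/z [-2.4, -14.9, 3.6] wt [-2.75  1.04  0.11] TQ 2.42 open 0.42 j [-0.    0.26 -0.33  0.98 -0.01  0.5 ]
```

step_arm(plan=[-0.2, -8.1, 0, 0, 0, -3, 0.15, -0.8, -16.2, 0, 0, 0, -6, 0.15, -1.9, -24.2, 0, 0, 0, -7, 0.15, -3.4, -32.2, 0, 0, 0, -9, 0.15, -5.3, -40.1, 0, 0, 0, -12, 0.15, -6.4, -44, 0, 0, 0, -13.5, 0.15, -7.6, -47.9, 0, 0, 0, -15, 0.15])

```text
time: 15.9
position: [470.3, 18.4, 311.9]
tcp_rot: [-0.364, -3.118, -0.006]
force: [-2.0, 5.2, 1.8]
opening: 0.427
finger_force: 2.5
```

```bash
python3 st.py
```

```text
t 15.9 pos [470.3  18.4 311.9] r 154.1 th 167.02 yaw 166.70 F rad/cw/z [3.1, 4.6, 1.8] wt [ 1.1   0.38 -0.  ] TQ -0.71 open 0.43 j [-0.1   0.22 -0.38  0.97  0.    0.14]
```

Free drag reads about 0.7 N·m, as the text allows, while driving reads a plateau of about 2.45. I will judge the clamp by the rise above that plateau. I swing back for one long stroke.

step_arm(plan=[-0.8, -16.2, 0, 0, 0, -6, 0.15, -3.4, -32.2, 0, 0, 0, -12, 0.15, -7.6, -47.9, 0, 0, 0, -18, 0.15, -13.4, -63, 0, 0, 0, -24, 0.15, -20.8, -77.5, 0, 0, 0, -30, 0.15, -29.6, -91.1, 0, 0, 0, -36, 0.15, -39.8, -103.7, 0, 0, 0, -42, 0.15, -51.3, -115.2, 0, 0, 0, -48, 0.15, -63.9, -125.4, 0, 0, 0, -54, 0.15, -63.9, -125.4, 0, 0, 0, -54, 0.15])

```text
time: 17.15
position: [504.5, -119.8, 311.9]
tcp_rot: [1.087, -2.947, 0.001]
force: [-0.4, -0.3, 0.2]
opening: 0.428
finger_force: 0.0
```

```bash
python3 st.py
```

```text
t 17.15 pos [ 504.5 -119.8  311.9] r 155.6 th 221.77 yaw 220.48 F rad/cw/z [0.5, 0.1, 0.2] wt [-0.01  0.03 -0.04] TQ -0.05 open 0.43 j [-0.36  0.31 -0.26  1.   -0.   -1.06]
```

step_arm(plan=[-0.1, 5.4, 0, 0, 0, 2, 0.15, -0.4, 10.8, 0, 0, 0, 4, 0.15, -0.8, 16.2, 0, 0, 0, 6, 0.15, -1.2, 18.9, 0, 0, 0, 7, 0.15, -1.5, 21.6, 0, 0, 0, 8, 0.15, -1.9, 24.2, 0, 0, 0, 9, 0.15, -2.4, 26.9, 0, 0, 0, 10, 0.15, -2.9, 29.6, 0, 0, 0, 11, 0.15, -3.4, 32.2, 0, 0, 0, 12, 0.15, -4, 34.9, 0, 0, 0, 13, 0.15])

```text
time: 18.4
position: [486.1, -92.3, 312.5]
tcp_rot: [-0.745, 3.05, -0.013]
force: [6.1, -14.8, -8.0]
opening: 0.424
finger_force: 7.7
```

```bash
python3 st.py
```

```text
t 18.4 pos [486.1 -92.3 312.5] r 154.4 th 209.52 yaw 207.46 F rad/cw/z [2.0, -15.9, -8.0] wt [-2.53 -1.16  0.09] TQ 2.54 open 0.42 j [-0.31  0.26 -0.32  0.98 -0.01 -0.79]
```

step_arm(plan=[0, 2.7, 0, 0, 0, 1, 0.15, -0.1, 5.4, 0, 0, 0, 2, 0.15, -0.2, 8.1, 0, 0, 0, 3, 0.15, -0.4, 10.8, 0, 0, 0, 4, 0.15, -0.6, 13.5, 0, 0, 0, 5, 0.15])

```text
time: 19.02
position: [480.1, -80.2, 312.5]
tcp_rot: [-0.611, 3.081, -0.013]
force: [4.8, -15.4, -7.8]
opening: 0.424
finger_force: 7.7
```

```bash
python3 st.py
```

```text
t 19.025 pos [480.1 -80.2 312.5] r 154.3 th 204.50 yaw 202.45 F rad/cw/z [2.0, -16.0, -7.8] wt [-2.61 -0.92  0.11] TQ 2.58 open 0.42 j [-0.29  0.25 -0.34  0.97 -0.01 -0.69]
```

step_arm(plan=[0, 2.7, 0, 0, 0, 1, 0.15, -0.1, 5.4, 0, 0, 0, 2, 0.15, -0.2, 8.1, 0, 0, 0, 3, 0.15, -0.4, 10.8, 0, 0, 0, 4, 0.15, -0.6, 13.5, 0, 0, 0, 5, 0.15])

```text
time: 19.65
position: [475.1, -67.5, 312.4]
tcp_rot: [-0.476, 3.105, -0.014]
force: [3.6, -16.1, -5.5]
opening: 0.425
finger_force: 7.7
```

```bash
python3 st.py
```

```text
t 19.65 pos [475.1 -67.5 312.4] r 154.2 th 199.43 yaw 197.44 F rad/cw/z [2.0, -16.3, -5.5] wt [-2.73 -0.62  0.1 ] TQ 2.62 open 0.42 j [-0.27  0.24 -0.36  0.97 -0.01 -0.58]
```

step_arm(plan=[0, 2.7, 0, 0, 0, 1, 0.15, -0.1, 5.4, 0, 0, 0, 2, 0.15, -0.2, 8.1, 0, 0, 0, 3, 0.15, -0.4, 10.8, 0, 0, 0, 4, 0.15, -0.6, 13.5, 0, 0, 0, 5, 0.15])

```text
time: 20.27
position: [471.2, -54.5, 312.3]
tcp_rot: [0.34, -3.123, 0.014]
force: [1.9, -15.1, -4.5]
opening: 0.427
finger_force: 7.8
```

```bash
python3 st.py
```

```text
t 20.275 pos [471.2 -54.5 312.3] r 154.1 th 194.38 yaw 192.43 F rad/cw/z [1.9, -15.1, -4.5] wt [-2.85 -0.46  0.19] TQ 2.51 open 0.43 j [-0.25  0.23 -0.37  0.97 -0.01 -0.46]
```

step_arm(plan=[0, 2.7, 0, 0, 0, 1, 0.15, -0.1, 5.4, 0, 0, 0, 2, 0.15, -0.2, 8.1, 0, 0, 0, 3, 0.15, -0.4, 10.8, 0, 0, 0, 4, 0.15, -0.6, 13.5, 0, 0, 0, 5, 0.15])

```text
time: 20.9
position: [468.5, -41.3, 312.3]
tcp_rot: [0.203, -3.134, 0.015]
force: [0.7, -16.8, -4.0]
opening: 0.428
finger_force: 8.2
```

```bash
python3 st.py
```

```text
t 20.9 pos [468.5 -41.3 312.3] r 154.0 th 189.37 yaw 187.43 F rad/cw/z [2.0, -16.7, -4.0] wt [-2.99 -0.24  0.1 ] TQ 2.68 open 0.43 j [-0.22  0.22 -0.38  0.97 -0.01 -0.35]
```

step_arm(plan=[0, 2.7, 0, 0, 0, 1, 0.15, -0.1, 5.4, 0, 0, 0, 2, 0.15, -0.2, 8.1, 0, 0, 0, 3, 0.15, -0.4, 10.8, 0, 0, 0, 4, 0.15, -0.6, 13.5, 0, 0, 0, 5, 0.15])

```text
time: 21.52
position: [467.0, -27.9, 312.2]
tcp_rot: [0.066, -3.139, 0.016]
force: [0.4, -16.3, -1.9]
opening: 0.422
finger_force: 8.5
```

```bash
python3 st.py
```

```text
t 21.525 pos [467.  -27.9 312.2] r 154.0 th 184.36 yaw 182.42 F rad/cw/z [0.8, -16.3, -1.9] wt [-3.15 -0.07  0.14] TQ 2.65 open 0.42 j [-0.19  0.22 -0.39  0.96 -0.01 -0.23]
```

The finger force leaves its 7.7 N plateau at about th 194.5° and now rises about 0.4 N per 5°, which matches the expected 1.5 N·m/rad. The target is about 25° past that knee, near 9.7 N.

step_arm(plan=[0, 2.7, 0, 0, 0, 1, 0.15, -0.1, 5.4, 0, 0, 0, 2, 0.15, -0.2, 8.1, 0, 0, 0, 3, 0.15, -0.4, 10.8, 0, 0, 0, 4, 0.15, -0.6, 13.5, 0, 0, 0, 5, 0.15])

```text
time: 22.15
position: [466.6, -14.5, 312.2]
tcp_rot: [-0.071, -3.139, 0.017]
force: [-0.5, -17.6, -1.2]
opening: 0.42
finger_force: 8.9
```

```bash
python3 st.py
```

```text
t 22.15 pos [466.6 -14.5 312.2] r 153.9 th 179.36 yaw 177.42 F rad/cw/z [0.3, -17.6, -1.2] wt [-3.29  0.15  0.17] TQ 2.87 open 0.42 j [-0.16  0.21 -0.39  0.97 -0.01 -0.12]
```

step_arm(plan=[0, 2.7, 0, 0, 0, 1, 0.15, -0.1, 5.4, 0, 0, 0, 2, 0.15, -0.2, 8.1, 0, 0, 0, 3, 0.15, -0.4, 10.8, 0, 0, 0, 4, 0.15])

```text
time: 22.65
position: [467.2, -3.8, 312.1]
tcp_rot: [-0.18, -3.134, 0.018]
force: [-1.6, -18.6, 0.2]
opening: 0.423
finger_force: 9.2
```

```bash
python3 st.py
```

```text
t 22.65 pos [467.2  -3.8 312.1] r 153.8 th 175.37 yaw 173.41 F rad/cw/z [0.1, -18.6, 0.2] wt [-3.42  0.38  0.18] TQ 3.05 open 0.42 j [-0.14  0.22 -0.39  0.97 -0.01 -0.03]
```

step_arm(plan=[0, 2.7, 0, 0, 0, 1, 0.15, -0.1, 5.4, 0, 0, 0, 2, 0.15, -0.2, 8.1, 0, 0, 0, 3, 0.15, -0.2, 8.1, 0, 0, 0, 3, 0.15])

```text
time: 23.15
position: [468.0, 4.4, 312.1]
tcp_rot: [-0.261, -3.128, 0.018]
force: [-2.4, -17.3, 0.6]
opening: 0.424
finger_force: 8.8
```

```bash
python3 st.py
```

```text
t 23.15 pos [468.    4.4 312.1] r 153.9 th 172.32 yaw 170.45 F rad/cw/z [0.1, -17.5, 0.6] wt [-3.26  0.44  0.17] TQ 2.87 open 0.42 j [-0.12  0.22 -0.39  0.97 -0.01  0.04]
```

About 23° past the knee, a rise of about 0.6 N·m, which is in the right band. I unload, open and lift clear.

step_arm(plan=[0, -4, 0, 0, 0, 0, 0.15, 0, -9, 0, 0, 0, 0, 0, 0, -9, 0, 0, 0, 0, -0.8, 0, -9, 0, 0, 0, 0, -0.8, 0, -9, 0, 0, 0, 0, -0.8, 0, -9, -40, 0, 0, 0, -0.8, 0, -9, -90, 0, 0, 0, -0.8, 20, -9, -110, 0, 0, 0, -0.8, 60, -9, -110, 0, 0, 0, -0.8, 60, -9, -110, 0, 0, 0, -0.8])

```text
time: 24.4
position: [406.2, 8.4, 422.4]
tcp_rot: [-0.256, -3.13, -0.001]
force: [0.6, 0.2, 0.1]
opening: 0.902
finger_force: 0.0
```

```bash
python3 st.py; python3 look.py 9
```

```text
t 24.4 pos [406.2   8.4 422.4] r 215.7 th 173.45 yaw 170.66 F rad/cw/z [-0.5, 0.3, 0.1] wt [0.02 0.02 0.01] TQ -0.05 open 0.90 j [-0.14  0.03 -0.31  1.23  0.    0.03]
[406.2   8.4 422.4] [-2.56e-01 -3.13e+00 -1.00e-03] [0.6 0.2 0.1] [0.02 0.02 0.01] tq -0.05
top red [261.1 180.5] [258 176   7  11  37] [586.8 -16.3 178. ]
side red [254.8 181.8] [252 180   7   5  20] [586.3 -17.3 178. ]
```

View pics/l9.png

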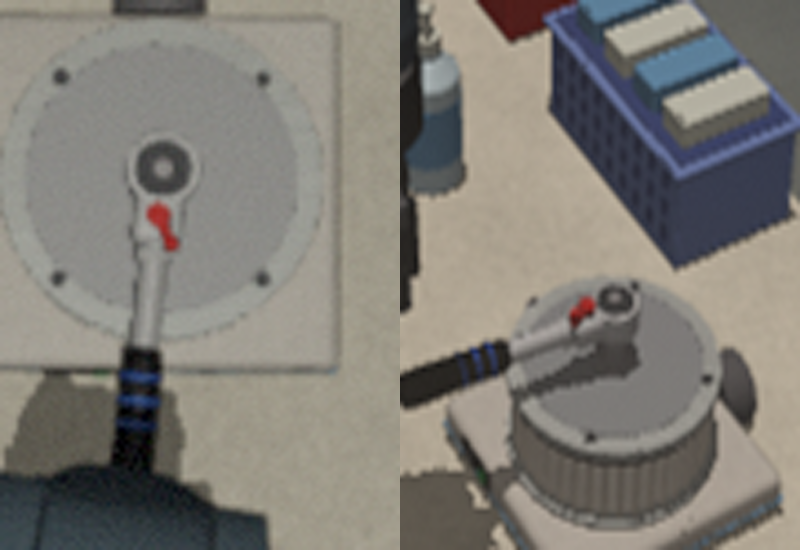

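The ratchet stands on the nut. The lever tip, at crop (172,243), is right of the centre line, so it is on tighten, and the gripper is clear of everything. I hand the job in.

```bash
python3 -c "
from bench import finish_job
print(finish_job())"
```

```text
the job is handed in; nothing more can be done
None
```

The job is handed in with no verdict returned: the lever is on tighten, and the nut was run about 0.4 rad past where I felt the gasket, roughly 0.6 N m above the running torque. The handle read about 2.5 N m running and 3 N m at the end, above the 1.4 and 2 in the text, so I judged the clamp by the rise; the ratchet is on the nut and the gripper is clear.

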